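# Throw the antenna changeover switch over its guard with the switch hook

## Robot

A 6-joint arm with a two-finger parallel gripper is mounted at the origin on the work surface. World frame = base frame: x ahead of the robot, y to its left, z up, the work surface at z = 0. Lengths are in mm, angles in rad, forces in N, time in s.
With the tool pointing down it reaches from about 325 to 775 mm from the base axis. Payload 5.5 kg.
Tool frame: the origin (TCP) lies between the finger pads; the fingertips stand 25 mm ahead of it and the grasp point (between the pads) lies 6 mm ahead of it; z points along the fingers, y is the line along which they close (so a half turn about z gives the same grasp; the last joint's range is limited). The gripper opens to 85 mm and grips with 20 to 120 N. Pads are 22 mm wide; open, the fingers measure 114 mm over their backs; the gripper's body (76 mm by 85 mm) begins 54 mm behind the grasp point. The pads swing forward as they close: fully open they stand 13 mm farther back than shut.
Start: joints at [-1.281, 0.091, 1.231, -0, 1.82, -0.057], TCP at [203.934, -564.294, 256.275] pointing down, gripper open.
Joint ranges: [-2.87, 2.87], [-0.86, 2.18], [0.17, 2.46], [-1.51, 4.65], [0.06, 2.69], [-2.65, 2.65]. Speed limits (rad/s): [2.57, 2.57, 3.01, 3.14, 3.14, 3.14].

## Interface

Orientations are given as a unit quaternion [x, y, z, w].
In Python, from workcell import * gives the robot as it stands.
- The arm moves only by the shell command python3 -m inch 'ROWS' [FORCE]. ROWS is JSON, a list of rows, each an object of numbers: "x", "y", "z": the shift along the tool's x, y, z in mm; "twist": the turn about the tool's z in degrees; "hand": the finger opening in mm, from 0 to 85.4. A call has 1 to 20 rows; each row shifts and turns the commanded pose from where the row before left it, along the tool's axes as they then stand; what a row does not reach is not made up. A row lasts 1/8 s, in which the tool goes at most 62.5 mm and 10.7 degrees, less where a joint would pass 70% of its speed; a pose out of reach is approached as far as the arm can. A call with a gripper value outside its range is refused whole. The fingers move at their own pace and stop on an object; FORCE is the grip in N (left out, the last holds). Time passes only in rows, so rows that do not move let the fingers close. It gives the time, the measured TCP pose, the force, the opening and the grip force at its end, in the units of the state.
- state(): the state, without advancing time (a new reading comes with each control period).
- capture(name): name is "side" or "top"; returns the picture (384x512x3 uint8, red, green, blue); there is no depth.
- get_calibration(name): a dict with "fx", "fy", "cx", "cy" (pixels), "dist" ([k1, k2, p1, p2, k3] as OpenCV has them; the pictures are not rectified), "R" (3x3) and "t" (3): a world point X has camera coordinates R X + t. Camera axes: x right, y down, z forward; pixel columns grow to the right and rows downward; lengths in mm; the calibration is good to about 2 mm. A picture is of the moment at which its call begins. get_calibration takes no time and is no camera call.
- sign_off(): hands the job in; it is judged then, once.
The state is a dict: "time_s": time; "q": joint angles; "joint_vel": joint speeds; "joint_efforts": joint torques, N m; "tool_pos": TCP position; "eef_rot": TCP orientation; "force": force on the tool from outside, world axes, zero at the start; "wrist_torque": the same for the moment, N m; "opening": opening from 0.0 (shut) to 1.0 (fully open); "grasp_force": force on a finger pad.
Only numpy, scipy, OpenCV 4.12 (cv2) and the standard library are available. Lean on these libraries where they do the work, as an engineer would, in place of code of your own. Each camera call takes 0.05 s, during which the arm holds its last target. There are 200 camera calls.

## Task

The antenna changeover switch behind the aluminium guard has been left on its earthed side, to the robot's left, in its clips or part way out of them. Take the bent insulated hook from the wooden cradle, reach over the guard, catch the switch handle from below with the hook, carry it over to the right and press it fully home to its stop in the tight clips there, firmly but without straining it. Touch the switch and its guard with the hook only, never with gripper or arm; then lay the hook back in the cradle notches it came from, bend down, and leave everything else where it is.

Things in the scene. Friction and masses are not known exactly. Their poses are not given: they have to be found in the camera images.
- switch: Fixed antenna changeover switch with its guard. Origin on the desk below the middle of the hinge; at yaw 0 x points away from the robot, y left, z up. Grey base 110 (x) by 200 (y) mm, top 22 mm high. Two copper blades at x = -30 and +30 mm, hinge along x. Spring jaws for them at y = +62.5 mm (left, earthed side, copper strap) and -62.5 mm (right, station side), up to 75 mm high.
- guard (a point): Middle of the top edge of the switch's aluminium guard: an upright sheet 3 mm thick between robot and switch, at x = -95 mm of the switch, from y = -140 to +140 mm, 113 mm high, with a 22 mm return at each end going toward the switch (to x = -72 mm). Axes as switch.
- blade (a joint): Angle of blades and handle about the hinge, rad: 0 = lying left, home in the left jaws; 1.57 = handle up; 3.14 = lying right, home on a solid stop. The stiff hinge (1 N at the handle) keeps it at any angle. The left jaws hold up to 0.1 rad: 6 to 10 N at the handle to pull free. The right jaws are tight: from 3.03 rad 13 N drag at the handle all the way home, no spring-back. 40 N strains it.
- handle (a point): Point on the axis of the black round switch handle, 112 mm from the hinge. The handle is 20 mm thick, spans 85 to 135 mm from the hinge, at x = 0 of the switch, pointing radially outward from the middle of a black crossbar 85 mm long (x), 16 mm thick, that joins the blades 72 to 86 mm from the hinge. Lying left or right its axis is 58 mm above the desk, the outer part clear of the base.
- hinge (a point): Middle of the hinge axis, 58 mm above the desk; axes as switch.
- hook: Loose bent insulated hook, about 0.1 kg. Origin: middle of the underside of its handle; x along it toward the bend, z up as it hangs. Flat-sided black handle, x -70 to +70, 18 wide (y), z 0 to 22 mm. A grey round rod 8 mm thick goes on at z = 11 to x = 100 mm, bends straight down to z = -109 mm, then bends to a level toe pointing on in x, ending at x = 149 mm. Balance point x = 21 mm.
- toe (a point): Point on the axis of the hook's level toe, at x = 128, z = -109 mm in the hook's frame (28 mm past the down leg); axes as the hook's.
- stick: A straight stick with the same handle and a straight rod (no bends), in the other place of the cradle: not to be used. Origin and axes as the hook's.
- rack: Fixed light-wood cradle. Origin on the desk under its middle. Two boards at x = -50 and +50 mm, 8 mm thick, 190 mm wide (y), each with open-topped notches 30 mm wide at y = +55 and -55 mm; notch floor 135 mm, prong tops 160 mm above the desk. A tool's handle lies along x in one pair of notches, its origin at x = 0, z = 135 mm of the cradle. The hook may be in either pair.
- pen_mug: White mug with pens, 80 mm across, 155 mm high; bystander. Origin under its middle.
- morse_key: Morse key, 110 by 70 mm, 52 mm high, standing in front of the guard; bystander. Origin under its middle.
- multimeter: Black multimeter lying flat, 165 by 82 by 47 mm; bystander. Origin under its middle.
- handheld: Black handheld radio standing upright, 34 by 58 mm, 180 mm high with its aerial; bystander. Origin under its middle.
- screwdriver: Screwdriver lying on the desk, 190 mm long; bystander.
- solder_reel: Metal reel, 64 mm across, 50 mm high; bystander. Origin under its middle.
There are look-alikes about, which are no part of the job. Leave any blue look-alike of the rack alone.

How it is judged:
By the outcome, as a careful person would: the job done as asked, in the order asked, and still so for the second after the job is handed in, with the robot touching nothing.
It also fails if it takes over 72 s, if anything falls off the work surface, if the arm or the gripper's body presses on something with over 40 N, if the wrist force passes 120 N, or if a joint passes its speed limit or range.

## Working session

There is one attempt and no reset: what is moved stays moved. The work goes in short steps, Python scripts to look and compute and a shell command to move; the robot and the scene stay as the last step left them, time stands still between calls to the robot, and variables do not carry over. Pictures are saved under pics/ and viewed, at most 10 in all, crops included, and the job is handed in when it is done.

```bash
mkdir -p pics; ls
python3 - <<'E'
from workcell import *
import cv2,numpy as np
for n in("side","top"):
    cv2.imwrite(f"pics/{n}0.png",cv2.resize(capture(n)[:,:,::-1],(800,600),interpolation=cv2.INTER_CUBIC))
    c=get_calibration(n);print(n,{k:np.round(v,4).tolist() for k,v in c.items()}, (-np.array(c["R"]).T@np.array(c["t"])).round())
s=state();print(s)
E
```

```text
pics
side {'fx': 417.9969, 'fy': 417.9969, 'cx': 254.31, 'cy': 189.632, 'dist': [-0.0447, 0.0, 0.0, 0.0, 0.0], 'R': [[-0.8865, -0.4624, 0.0196], [-0.3497, 0.6416, -0.6827], [0.3031, -0.612, -0.7304]], 't': [454.0034, 230.3132, 1074.981]} [157. 720. 934.]
top {'fx': 488.3726, 'fy': 488.3726, 'cx': 254.9263, 'cy': 195.9471, 'dist': [0.0247, 0.0, 0.0, 0.0, 0.0], 'R': [[0.0577, -0.9983, -0.0015], [-0.9781, -0.0563, -0.2005], [0.2, 0.013, -0.9797]], 't': [24.8917, 521.1175, 1684.2678]} [ 171.   32. 1755.]
{'time_s': 0.1, 'q': array([-1.28067179e+00,  9.18054195e-02,  1.23177682e+00,  1.33958224e-05,
        1.81980009e+00, -5.66914408e-02]), 'joint_vel': array([-7.49027094e-05, -6.22870670e-04, -1.50837702e-03,  3.63484200e-04,
       -1.33990803e-03, -1.75829098e-04]), 'joint_efforts': array([ 2.92441000e-03, -4.60219252e+01, -4.19218040e+01,  7.53402537e-05,
        1.06256592e-02, -5.73717841e-06]), 'tool_pos': array([ 203.89006314, -564.07230656,  255.24440635]), 'eef_rot': array([ 9.85001795e-01,  1.72541772e-01, -9.77564444e-05, -8.89502954e-04]), 'force': array([ 0.71915881, -0.17042324, -0.19528165]), 'wrist_torque': array([ 0.00686699,  0.01631591, -0.02505799]), 'grasp_force': 0.0, 'opening': 0.995512536475322}
```

View pics/side0.png

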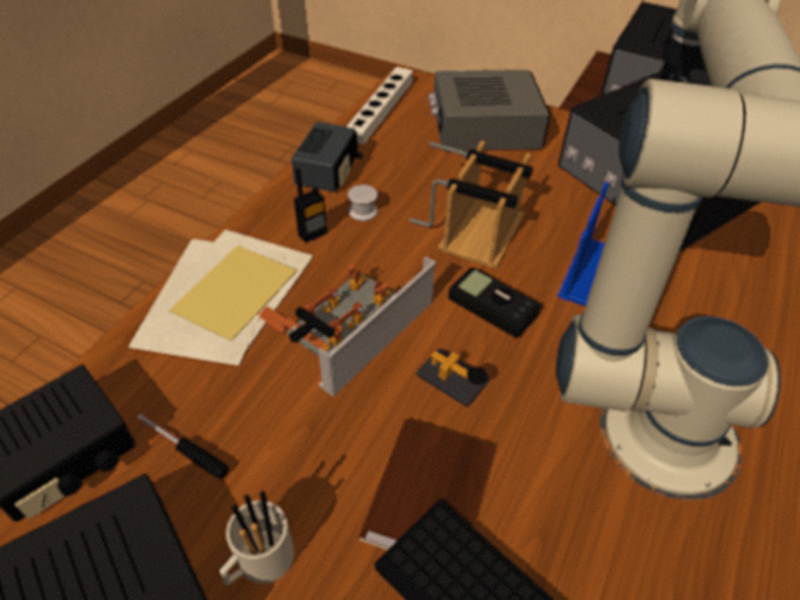

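View pics/top0.png

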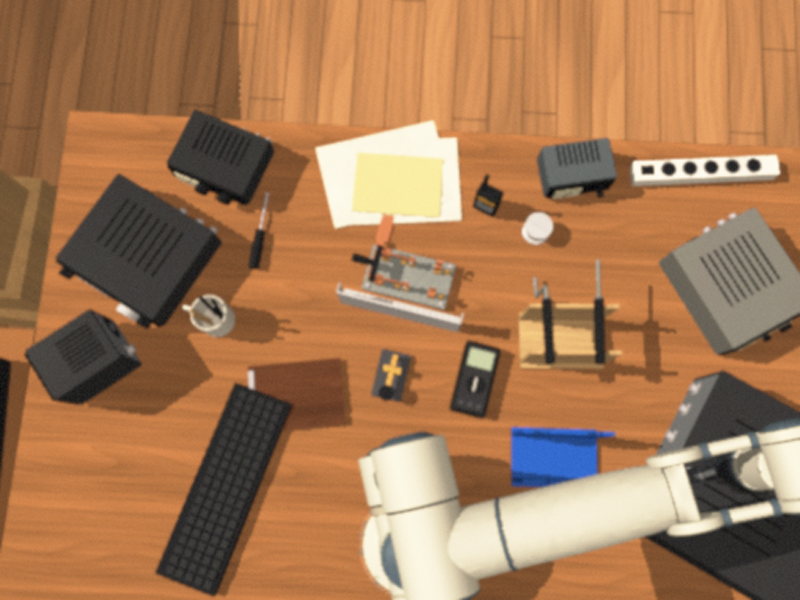

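Run:
```python
from workcell import *
import cv2,numpy as np
a=capture("top")[130:250,205:405,::-1];cv2.imwrite("pics/t1.png",cv2.resize(a,None,fx=4,fy=4,interpolation=cv2.INTER_CUBIC))
a=capture("side")[85:255,165:345,::-1];cv2.imwrite("pics/s1.png",cv2.resize(a,None,fx=3.5,fy=3.5,interpolation=cv2.INTER_CUBIC))
```

```text
(no output)
```

View pics/t1.png

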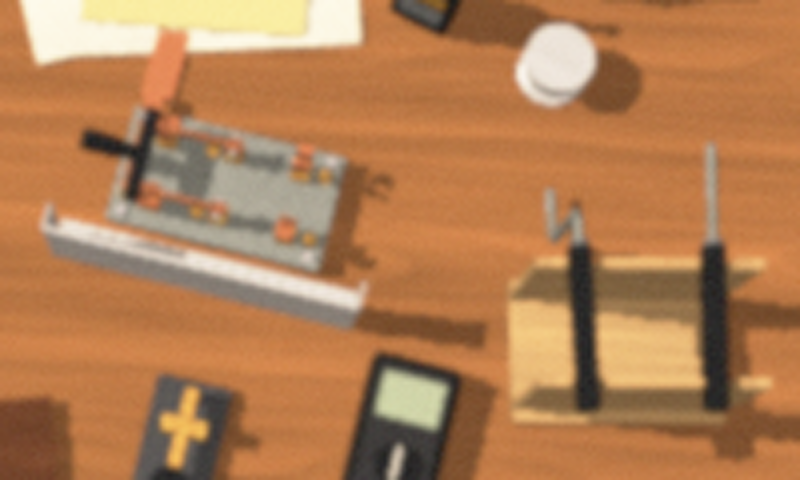

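View pics/s1.png

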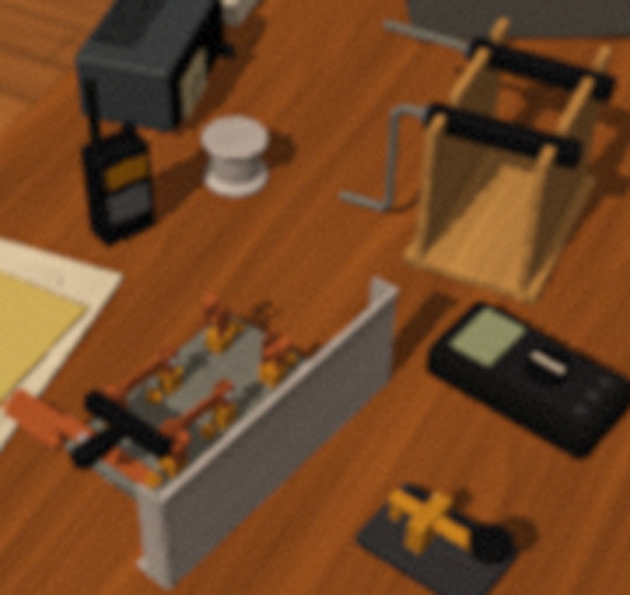

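```bash
cat > h.py <<'E'
from workcell import *
import cv2,numpy as np
from scipy.optimize import least_squares
from scipy.spatial.transform import Rotation as Ro
C={n:get_calibration(n) for n in("side","top")}
def proj(n,X):
    c=C[n];K=np.array([[c["fx"],0,c["cx"]],[0,c["fy"],c["cy"]],[0,0,1]])
    return cv2.projectPoints(np.array(X,float).reshape(-1,3),cv2.Rodrigues(np.array(c["R"]))[0],np.array(c["t"],float),K,np.array(c["dist"]))[0][:,0]
crop=lambda n,p:(np.array(p)/4+[205,130]) if n=="top" else np.array(p)/3.5+[165,85]
def fit(f,obs,p0):
    def r(p): return np.concatenate([proj(n,f(p,L))[0]-crop(n,uv) for n,L,uv in obs])
    s=least_squares(r,p0,loss="soft_l1");print(s.x.round(3),r(s.x).reshape(-1,2).round(1).tolist());return s.x
def pose(p,L): # x,y,z,yaw
    c,s=np.cos(p[3]),np.sin(p[3]);return np.array([p[0]+c*L[0]-s*L[1],p[1]+s*L[0]+c*L[1],p[2]+L[2]])
E
python3 - <<'E'
from h import *
sw=[("top",(55,100,22),(137,107)),("top",(55,-100,22),(347,158)),("top",(-55,-100,22),(318,270)),("top",(-55,100,22),(108,218)),
("top",(-95,140,113),(46,230)),("top",(-95,-140,113),(360,300)),
("side",(-95,140,113),(160,497)),("side",(-95,-140,113),(395,292)),("side",(-95,140,0),(165,585))]
p=fit(lambda p,L:pose([p[0],p[1],0,p[2]],L),sw,[600,0,-.2])
def bl(q,L): # L: along x, radius, normal
    a=q[0];y=L[1]*np.cos(a)-L[2]*np.sin(a);z=58+L[1]*np.sin(a)+L[2]*np.cos(a)
    return pose([p[0],p[1],0,p[2]],(L[0],y,z))
fit(bl,[("top",(0,135,5),(83,140)),("top",(42,79,4),(152,110)),("top",(-42,79,4),(133,198)),("side",(0,135,0),(80,455)),("side",(42,79,4),(94,402)),("side",(-42,79,4),(167,445))],[.1])
hk=[("top",(-70,0,22),(589,408)),("top",(70,0,22),(580,243)),("top",(149,0,-107),(549,188)),
("side",(104,0,15),(395,107)),("side",(100,0,-112),(388,208)),("side",(149,0,-109),(342,195)),("side",(-70,0,22),(585,140)),("side",(70,0,22),(440,107))]
fit(pose,hk,[600,-300,135,0])
E
```

```text
[ 5.99425e+02  3.63020e+01 -1.99000e-01] [[-0.5, -1.2], [-0.2, -0.6], [-0.3, -0.1], [-1.1, -0.7], [-1.2, -1.6], [-0.7, 1.2], [0.8, -1.2], [1.1, -2.3], [1.8, -0.2]]
[0.083] [[-0.8, -1.5], [0.2, -0.7], [-1.2, -0.6], [-0.2, 1.7], [-0.5, -2.5], [0.9, 0.1]]
[ 465.008 -269.201  131.327   18.934] [[0.5, 0.2], [-0.0, -0.1], [-0.4, -0.1], [-0.0, -1.6], [0.8, 0.9], [0.3, -0.0], [0.1, 1.6], [-2.4, -0.7]]
```

The hook lies at (465,-269) with yaw 4.8°, in the right-hand cradle seen in the top crop. The switch is at (599,36) with yaw -11.4°, and the blade angle is about 0.08. All of it agrees with the given heights and sizes, so I'm moving above the hook handle.

```bash
cat >> h.py <<'E'
def go(x,y,z,yaw):
    s=state();p=s["tool_pos"];R=Ro.from_quat(s["eef_rot"]).as_matrix();th=np.arctan2(R[1,0],R[0,0])
    d=np.array([x,y,z])-p;c,si=np.cos(yaw),np.sin(yaw)
    print("t",round(s["time_s"],2),"pos",p.round(1),"yaw",round(th,4),"twist first",round(np.degrees(th-yaw),2),"then x,y,z",np.round([c*d[0]+si*d[1],si*d[0]-c*d[1],-d[2]],1),"F",s["force"].round(1))
E
python3 -m inch '[{"twist":7.5},{"twist":7.6},{"x":15,"y":-13},{"x":31,"y":-27},{"x":31,"y":-27},{"x":31,"y":-27},{"x":31,"y":-27},{"x":31,"y":-27},{"x":31,"y":-27},{"x":31,"y":-27},{"x":31,"y":-27},{"x":31,"y":-27},{"x":15,"y":-13},{},{},{}]'
python3 - <<'E'
from h import *
go(490,-267,152,.084)
a=capture("top")[130:250,255:405,::-1];b=capture("side")[60:210,215:365,::-1]
r=lambda i:cv2.resize(i,(400,int(i.shape[0]*400/i.shape[1])),interpolation=cv2.INTER_CUBIC)
a,b=r(a),r(b);h=max(len(a),len(b));q=np.zeros((h,800,3),np.uint8);q[:len(a),:400]=a;q[:len(b),400:]=b;cv2.imwrite("pics/c1.png",q)
E
```

```text
t 0.2 pos [ 203.9 -564.2  255.6] yaw 0.3467 twist first 15.05 then x,y,z [ 310.1 -272.1  103.6] F [0.2 0.1 0.9]invalid input
```

View pics/c1.png

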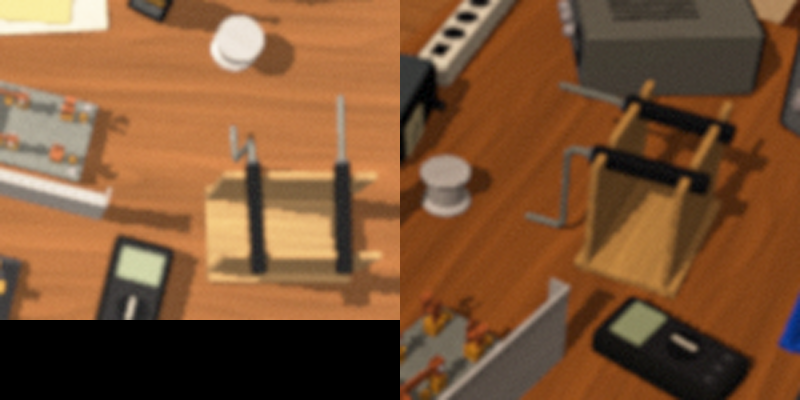

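The picture shows the cradle unobstructed. The call was refused, probably because of the empty rows, so the arm hasn't moved.

```bash
python3 -m inch '[{"twist":7.5},{"twist":7.6},{"x":15,"y":-13},{"x":31,"y":-27},{"x":31,"y":-27},{"x":31,"y":-27},{"x":31,"y":-27},{"x":31,"y":-27},{"x":31,"y":-27},{"x":31,"y":-27},{"x":31,"y":-27},{"x":31,"y":-27},{"x":15,"y":-13},{"z":0},{"z":0},{"z":0}]'
python3 - <<'E'
from h import *
go(490,-267,152,.084)
a=capture("top")[130:250,255:405,::-1];b=capture("side")[60:210,215:365,::-1]
r=lambda i:cv2.resize(i,(400,int(i.shape[0]*400/i.shape[1])),interpolation=cv2.INTER_CUBIC)
a,b=r(a),r(b);h=max(len(a),len(b));q=np.zeros((h,800,3),np.uint8);q[:len(a),:400]=a;q[:len(b),400:]=b;cv2.imwrite("pics/c2.png",q)
E
```

```text
t 0.3 pos [ 203.9 -564.2  255.9] yaw 0.3468 twist first 15.06 then x,y,z [ 310.  -272.2  103.9] F [ 0.6 -0.5 -0.4]invalid input
```

View pics/c2.png

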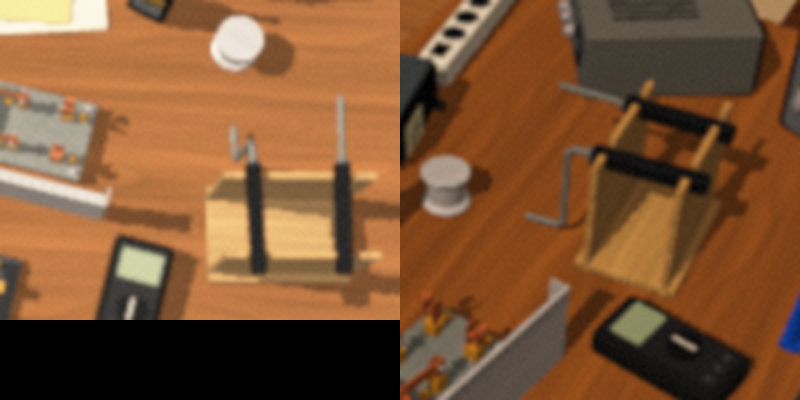

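Same unmoved scene. I'll try rows with all five keys and take no more pictures until the arm moves.

```bash
python3 -m inch '[{"x":0,"y":0,"z":0,"twist":7.5,"hand":85},{"x":0,"y":0,"z":0,"twist":7.6,"hand":85}]' ; python3 -m inch '[{"x":0,"y":0,"z":0,"twist":7.5,"hand":85}]' 20; python3 -c "
from workcell import *
s=state();print(s['time_s'],s['q'])"; python3 -m inch --help
```

```text
time_s: 0.65
tool_pos: [203.9, -564.3, 256.3]
eef_rot: [0.999, 0.039, 0.0, -0.0]
force: [-0.1, -0.8, -1.2]
opening: 0.996
grasp_force: 0.0
time_s: 0.78
tool_pos: [203.9, -564.3, 256.3]
eef_rot: [1.0, -0.026, 0.0, -0.0]
force: [0.1, -0.3, -0.0]
opening: 0.998
grasp_force: 0.0
0.775 [-1.28070415e+00  9.10610152e-02  1.23072034e+00  3.58246016e-05
  1.81981460e+00  3.42073447e-01]invalid input: not JSON, or not a number
```

All keys are required. That test twisted 7.5° too far, so I'm undoing it and moving over the hook.

```bash
python3 -m inch '[{"x":0,"y":0,"z":0,"twist":-7.5,"hand":85},{"x":15,"y":-13,"z":0,"twist":0,"hand":85},{"x":31,"y":-27,"z":0,"twist":0,"hand":85},{"x":31,"y":-27,"z":0,"twist":0,"hand":85},{"x":31,"y":-27,"z":0,"twist":0,"hand":85},{"x":31,"y":-27,"z":0,"twist":0,"hand":85},{"x":31,"y":-27,"z":0,"twist":0,"hand":85},{"x":31,"y":-27,"z":0,"twist":0,"hand":85},{"x":31,"y":-27,"z":0,"twist":0,"hand":85},{"x":31,"y":-27,"z":0,"twist":0,"hand":85},{"x":31,"y":-27,"z":0,"twist":0,"hand":85},{"x":15,"y":-13,"z":0,"twist":0,"hand":85},{"x":0,"y":0,"z":0,"twist":0,"hand":85},{"x":0,"y":0,"z":0,"twist":0,"hand":85}]'
python3 - <<'E'
from h import *
go(490,-267,152,.084)
a=capture("top")[130:250,255:405,::-1];b=capture("side")[60:210,215:365,::-1]
r=lambda i:cv2.resize(i,(400,int(i.shape[0]*400/i.shape[1])),interpolation=cv2.INTER_CUBIC)
a,b=r(a),r(b);h=max(len(a),len(b));q=np.zeros((h,800,3),np.uint8);q[:len(a),:400]=a;q[:len(b),400:]=b;cv2.imwrite("pics/c3.png",q)
E
```

```text
time_s: 2.52
tool_pos: [488.9, -271.1, 256.3]
eef_rot: [0.999, 0.041, -0.0, 0.0]
force: [-0.4, -0.2, 0.9]
opening: 0.995
grasp_force: 0.0
t 2.52 pos [ 488.9 -271.1  256.3] yaw 0.082 twist first -0.12 then x,y,z [  1.4  -4.  104.3] F [-0.4 -0.2  0.9]
```

View pics/c3.png

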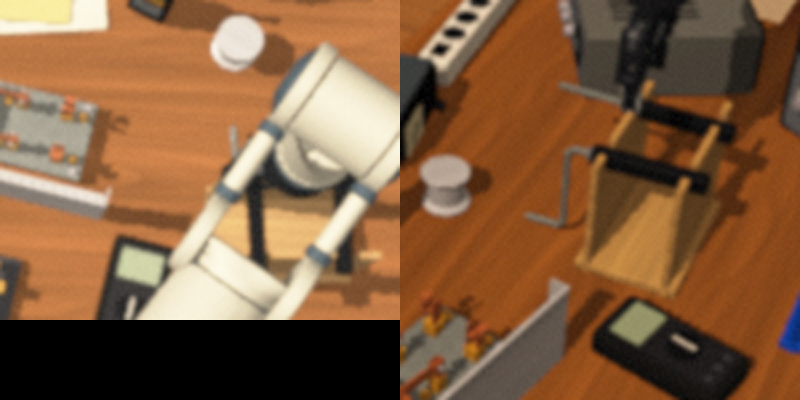

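The gripper is above the hook (side crop ~(640,60)) and clear of the stick. Descending to grasp.

```bash
python3 -m inch '[{"x":1,"y":-4,"z":10,"twist":0,"hand":75},{"x":0,"y":0,"z":20,"twist":0,"hand":75},{"x":0,"y":0,"z":20,"twist":0,"hand":75},{"x":0,"y":0,"z":20,"twist":0,"hand":75},{"x":0,"y":0,"z":20,"twist":0,"hand":75},{"x":0,"y":0,"z":10,"twist":0,"hand":75},{"x":0,"y":0,"z":4,"twist":0,"hand":75},{"x":0,"y":0,"z":0,"twist":0,"hand":75},{"x":0,"y":0,"z":0,"twist":0,"hand":30},{"x":0,"y":0,"z":0,"twist":0,"hand":30},{"x":0,"y":0,"z":0,"twist":0,"hand":30},{"x":0,"y":0,"z":0,"twist":0,"hand":30}]' 30
python3 -m inch '[{"x":0,"y":0,"z":0,"twist":0,"hand":10},{"x":0,"y":0,"z":0,"twist":0,"hand":5},{"x":0,"y":0,"z":0,"twist":0,"hand":0},{"x":0,"y":0,"z":0,"twist":0,"hand":0},{"x":0,"y":0,"z":0,"twist":0,"hand":0},{"x":0,"y":0,"z":0,"twist":0,"hand":0}]' 30
```

```text
time_s: 4.12
tool_pos: [490.2, -266.5, 152.4]
eef_rot: [0.999, 0.042, 0.0, 0.0]
force: [0.4, -0.1, -0.5]
opening: 0.35
grasp_force: 0.0
time_s: 4.88
tool_pos: [490.2, -266.5, 152.4]
eef_rot: [0.999, 0.042, 0.0, 0.0]
force: [0.1, 0.8, 2.2]
opening: 0.205
grasp_force: 31.0
```

```bash
python3 -m inch '[{"x":0,"y":0,"z":0,"twist":0,"hand":0},{"x":0,"y":0,"z":0,"twist":0,"hand":0},{"x":0,"y":0,"z":-5,"twist":0,"hand":0},{"x":0,"y":0,"z":-15,"twist":0,"hand":0},{"x":0,"y":0,"z":-20,"twist":0,"hand":0},{"x":0,"y":0,"z":-20,"twist":0,"hand":0},{"x":0,"y":0,"z":-20,"twist":0,"hand":0},{"x":0,"y":0,"z":-20,"twist":0,"hand":0},{"x":0,"y":0,"z":-20,"twist":0,"hand":0},{"x":0,"y":0,"z":-15,"twist":0,"hand":0},{"x":0,"y":0,"z":-5,"twist":0,"hand":0},{"x":0,"y":0,"z":0,"twist":0,"hand":0},{"x":0,"y":0,"z":0,"twist":0,"hand":0}]' 115
python3 - <<'E'
from h import *
a=capture("side")[60:210,215:365,::-1]
cv2.imwrite("pics/c4.png",cv2.resize(a,(600,600),interpolation=cv2.INTER_CUBIC))
s=state();dz=s["tool_pos"][2]-152.4
p=[465.,-269.2,135+dz,.084]
for L in((104,0,15),(100,0,-113),(149,0,-109),(-70,0,22)):print(L,((proj("side",pose(p,L))[0]-[215,60])*4).round())
go(490,-267,290,.084);print(s["opening"]*85.4)
E
```

```text
time_s: 6.5
tool_pos: [490.0, -266.4, 291.2]
eef_rot: [0.999, 0.042, -0.001, -0.0]
force: [-0.0, 0.2, -2.2]
opening: 0.191
grasp_force: 112.1
(104, 0, 15) [263.  55.]
(100, 0, -113) [257. 202.]
(149, 0, -109) [199. 182.]
(-70, 0, 22) [501. 103.]
t 6.55 pos [ 490.  -266.4  291.2] yaw 0.0832 twist first -0.04 then x,y,z [-0.   0.6  1.2] F [ 0.4  0.  -1.6]
15.990773551521972
```

View pics/c4.png

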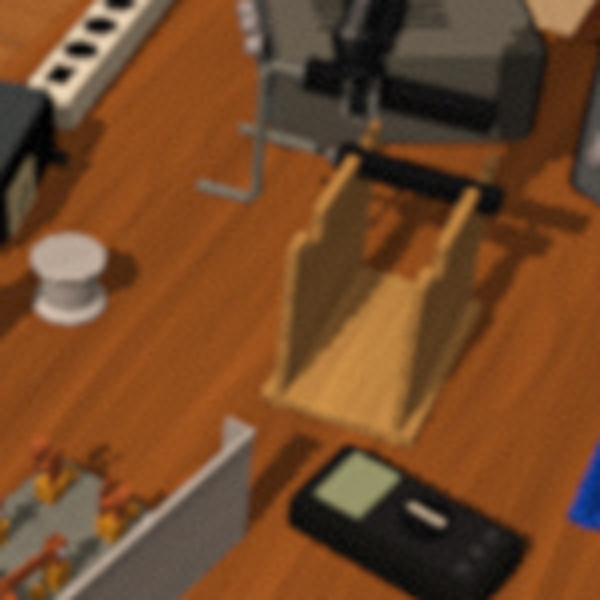

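The hook hangs level as predicted: bend at (263,62), lower corner (254,198), toe tip (200,184). It hasn't slipped. Moving over the guard next.

Run:
```python
from h import *
S=[599.4,36.3,0,-.199]
t=pose(S,(-141,116,0));go(t[0],t[1],291,-.199)
```

```text
t 6.55 pos [ 490.  -266.4  291.2] yaw 0.0832 twist first 16.17 then x,y,z [-9.360e+01 -4.343e+02  2.000e-01] F [ 0.4  0.  -1.6]
```

```bash
python3 -m inch '[{"x":0,"y":0,"z":0,"twist":4,"hand":0},{"x":0,"y":0,"z":0,"twist":8.1,"hand":0},{"x":0,"y":0,"z":0,"twist":4.1,"hand":0},{"x":-4,"y":-19,"z":0,"twist":0,"hand":0},{"x":-7.8,"y":-36,"z":0,"twist":0,"hand":0},{"x":-7.8,"y":-36,"z":0,"twist":0,"hand":0},{"x":-7.8,"y":-36,"z":0,"twist":0,"hand":0},{"x":-7.8,"y":-36,"z":0,"twist":0,"hand":0},{"x":-7.8,"y":-36,"z":0,"twist":0,"hand":0},{"x":-7.8,"y":-36,"z":0,"twist":0,"hand":0},{"x":-7.8,"y":-36,"z":0,"twist":0,"hand":0},{"x":-7.8,"y":-36,"z":0,"twist":0,"hand":0},{"x":-7.8,"y":-36,"z":0,"twist":0,"hand":0},{"x":-7.8,"y":-36,"z":0,"twist":0,"hand":0},{"x":-7.8,"y":-36,"z":0,"twist":0,"hand":0},{"x":-4,"y":-19,"z":0,"twist":0,"hand":0},{"x":0,"y":0,"z":0,"twist":0,"hand":0},{"x":0,"y":0,"z":0,"twist":0,"hand":0}]'
python3 - <<'E'
from h import *
S=[599.4,36.3,0,-.199]
t=pose(S,(-141,116,0));go(t[0],t[1],162.4,-.199)
a=capture("side")[130:280,150:300,::-1]
cv2.imwrite("pics/c5.png",cv2.resize(a,(600,600),interpolation=cv2.INTER_CUBIC))
p=state()["tool_pos"];y=Ro.from_quat(state()["eef_rot"]).as_matrix();th=np.arctan2(y[1,0],y[0,0])
for L in((104-25,0,15),(75,0,-113),(124,0,-109)):print(L,((proj("side",pose([p[0],p[1],p[2]-17.4,th],L))[0]-[150,130])*4).round())
E
```

```text
time_s: 8.8
tool_pos: [484.2, 176.9, 292.3]
eef_rot: [0.995, -0.1, 0.0, 0.0]
force: [0.8, -1.3, -0.5]
opening: 0.194
grasp_force: 112.4
t 8.8 pos [484.2 176.9 292.3] yaw -0.1996 twist first -0.03 then x,y,z [ -0.2  -0.9 129.9] F [ 0.8 -1.3 -0.5]
(79, 0, 15) [216. 130.]
(75, 0, -113) [235. 285.]
(124, 0, -109) [177. 243.]
```

View pics/c5.png

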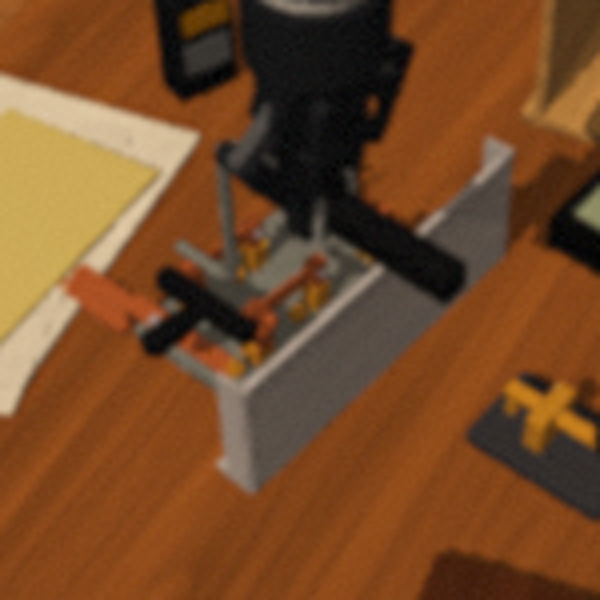

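The hook is where predicted: lower corner (230,275), tip (180,243). It's short of the handle at (185,325), so I'm descending.

```bash
python3 -m inch '[{"x":0,"y":-0.5,"z":10,"twist":0,"hand":0},{"x":0,"y":0,"z":20,"twist":0,"hand":0},{"x":0,"y":0,"z":20,"twist":0,"hand":0},{"x":0,"y":0,"z":20,"twist":0,"hand":0},{"x":0,"y":0,"z":15,"twist":0,"hand":0},{"x":0,"y":0,"z":10,"twist":0,"hand":0},{"x":0,"y":0,"z":0,"twist":0,"hand":0}]'
python3 -m inch '[{"x":0,"y":0,"z":10,"twist":0,"hand":0},{"x":0,"y":0,"z":10,"twist":0,"hand":0},{"x":0,"y":0,"z":10,"twist":0,"hand":0},{"x":0,"y":0,"z":5,"twist":0,"hand":0},{"x":0,"y":0,"z":0,"twist":0,"hand":0}]'
```

```text
time_s: 9.72
tool_pos: [484.1, 177.9, 196.5]
eef_rot: [0.995, -0.1, -0.001, 0.0]
force: [-0.7, -0.2, -1.8]
opening: 0.186
grasp_force: 112.4
time_s: 10.35
tool_pos: [484.1, 177.9, 161.7]
eef_rot: [0.995, -0.1, -0.0, 0.0]
force: [0.2, -0.5, -2.0]
opening: 0.191
grasp_force: 112.4
```

Now advance 40 mm under the handle, then lift gently.

```bash
python3 -m inch '[{"x":8,"y":0,"z":0,"twist":0,"hand":0},{"x":8,"y":0,"z":0,"twist":0,"hand":0},{"x":8,"y":0,"z":0,"twist":0,"hand":0},{"x":8,"y":0,"z":0,"twist":0,"hand":0},{"x":8,"y":0,"z":0,"twist":0,"hand":0},{"x":0,"y":0,"z":0,"twist":0,"hand":0}]'
python3 -m inch '[{"x":0,"y":0,"z":-3,"twist":0,"hand":0},{"x":0,"y":0,"z":-3,"twist":0,"hand":0},{"x":0,"y":0,"z":-3,"twist":0,"hand":0},{"x":0,"y":0,"z":-3,"twist":0,"hand":0}]'
python3 -m inch '[{"x":0,"y":0,"z":-3,"twist":0,"hand":0},{"x":0,"y":0,"z":-3,"twist":0,"hand":0},{"x":0,"y":0,"z":-3,"twist":0,"hand":0},{"x":0,"y":0,"z":-3,"twist":0,"hand":0}]'
python3 -m inch '[{"x":0,"y":0,"z":-3,"twist":0,"hand":0},{"x":0,"y":0,"z":-3,"twist":0,"hand":0},{"x":0,"y":0,"z":-3,"twist":0,"hand":0},{"x":0,"y":0,"z":-3,"twist":0,"hand":0}]'
```

```text
time_s: 11.1
tool_pos: [524.0, 169.9, 162.0]
eef_rot: [0.995, -0.1, -0.0, 0.0]
force: [0.6, 0.4, -0.4]
opening: 0.19
grasp_force: 112.4
time_s: 11.6
tool_pos: [523.5, 170.2, 174.7]
eef_rot: [0.995, -0.1, 0.0, -0.0]
force: [0.8, -0.4, -0.8]
opening: 0.189
grasp_force: 112.4
time_s: 12.1
tool_pos: [523.5, 170.1, 186.0]
eef_rot: [0.995, -0.1, -0.0, 0.0]
force: [0.9, -0.5, -3.7]
opening: 0.192
grasp_force: 112.2
time_s: 12.6
tool_pos: [523.4, 170.0, 198.3]
eef_rot: [0.995, -0.1, -0.0, 0.0]
force: [0.3, -1.2, -3.9]
opening: 0.19
grasp_force: 112.2
```

Run:
```python
import numpy as np
f=np.radians(np.concatenate([[6.8],np.arange(14,151,8)]));y=115*np.cos(f);z=115*np.sin(f);y[0]=116
for i in range(1,len(f)):print(round(np.degrees(f[i])),round(-(y[i]-y[i-1]),1),round(-(z[i]-z[i-1]),1))
```

```text
14 4.4 -14.2
22 5.0 -15.3
30 7.0 -14.4
38 9.0 -13.3
46 10.7 -11.9
54 12.3 -10.3
62 13.6 -8.5
70 14.7 -6.5
78 15.4 -4.4
86 15.9 -2.2
94 16.0 -0.0
102 15.9 2.2
110 15.4 4.4
118 14.7 6.5
126 13.6 8.5
134 12.3 10.3
142 10.7 11.9
150 9.0 13.3
```

```bash
python3 -m inch '[{"x":0,"y":4.4,"z":-14.2,"twist":0,"hand":0},{"x":0,"y":5,"z":-15.3,"twist":0,"hand":0},{"x":0,"y":7,"z":-14.4,"twist":0,"hand":0},{"x":0,"y":9,"z":-13.3,"twist":0,"hand":0},{"x":0,"y":10.7,"z":-11.9,"twist":0,"hand":0},{"x":0,"y":12.3,"z":-10.3,"twist":0,"hand":0}]'
python3 -m inch '[{"x":0,"y":13.6,"z":-8.5,"twist":0,"hand":0},{"x":0,"y":14.7,"z":-6.5,"twist":0,"hand":0},{"x":0,"y":15.4,"z":-4.4,"twist":0,"hand":0},{"x":0,"y":15.9,"z":-2.2,"twist":0,"hand":0}]'
python3 - <<'E'
from h import *
s=state();p=s["tool_pos"];print(p,s["force"])
a=capture("side")[90:240,170:320,::-1]
cv2.imwrite("pics/c6.png",cv2.resize(a,(600,600),interpolation=cv2.INTER_CUBIC))
for L in((75,0,-113),(124,0,-109)):print(L,((proj("side",pose([p[0],p[1],p[2]-17.4,-.199],L))[0]-[170,90])*4).round())
E
```

```text
time_s: 13.35
tool_pos: [513.9, 121.9, 278.7]
eef_rot: [0.995, -0.1, 0.0, -0.0]
force: [0.2, 1.4, -3.3]
opening: 0.189
grasp_force: 112.4
time_s: 13.85
tool_pos: [501.9, 63.1, 299.6]
eef_rot: [0.995, -0.1, 0.0, 0.0]
force: [-0.6, 0.6, -0.7]
opening: 0.192
grasp_force: 112.5
[501.93262973  63.12930728 299.57049295] [-0.64986522  0.60277116 -0.73560299]
(75, 0, -113) [223. 314.]
(124, 0, -109) [168. 277.]
```

```bash
cat >> h.py <<'E'
def blade():
    for n in("side","top"):
        im=cv2.cvtColor(capture(n),cv2.COLOR_RGB2GRAY).astype(np.float32);A=np.arange(-.1,3.3,.05);v=[]
        for a in A:
            P=[pose([599.4,36.3,0,-.199],(x,79*np.cos(a),58+79*np.sin(a))) for x in np.linspace(-38,38,15)]
            P+=[pose([599.4,36.3,0,-.199],(0,r*np.cos(a),58+r*np.sin(a))) for r in np.linspace(90,130,10)]
            q=proj(n,P).astype(np.float32);v.append(cv2.remap(im,q[:,:1],q[:,1:],1).mean())
        i=np.argsort(v)[:6];print(n,[(round(A[k],2),int(v[k])) for k in i],"at home L/R",int(v[2]),int(v[65]))
E
python3 -c "
from h import *
blade()"
```

```text
side [(np.float64(1.6), 27), (np.float64(1.65), 29), (np.float64(1.55), 30), (np.float64(1.7), 39), (np.float64(1.5), 43), (np.float64(1.75), 48)] at home L/R 94 69
top [(np.float64(2.35), 123), (np.float64(2.3), 125), (np.float64(2.4), 126), (np.float64(2.45), 128), (np.float64(2.5), 132), (np.float64(2.25), 132)] at home L/R 185 140
```

The side camera puts the blade at 1.6 rad (expected 1.62), so it's following. Carrying on.

```bash
python3 -m inch '[{"x":0,"y":16,"z":0,"twist":0,"hand":0},{"x":0,"y":15.9,"z":2.2,"twist":0,"hand":0},{"x":0,"y":15.4,"z":4.4,"twist":0,"hand":0},{"x":0,"y":14.7,"z":6.5,"twist":0,"hand":0},{"x":0,"y":13.6,"z":8.5,"twist":0,"hand":0},{"x":0,"y":12.3,"z":10.3,"twist":0,"hand":0},{"x":0,"y":10.7,"z":11.9,"twist":0,"hand":0},{"x":0,"y":9,"z":13.3,"twist":0,"hand":0},{"x":0,"y":0,"z":0,"twist":0,"hand":0}]'
python3 - <<'E'
from h import *
blade()
p=state()["tool_pos"];S=np.array([599.4,36.3]);d=p[:2]-S;c,s=np.cos(-.199),np.sin(-.199)
print("switch-frame toe",c*d[0]+s*d[1]+103,-s*d[0]+c*d[1],p[2]-126.4)
E
```

```text
time_s: 15.12
tool_pos: [480.1, -41.8, 240.3]
eef_rot: [0.995, -0.1, -0.001, 0.0]
force: [1.3, -0.1, -2.0]
opening: 0.193
grasp_force: 112.6
side [(np.float64(2.8), 29), (np.float64(2.85), 30), (np.float64(2.75), 31), (np.float64(2.9), 32), (np.float64(2.7), 34), (np.float64(2.95), 36)] at home L/R 94 57
top [(np.float64(1.75), 125), (np.float64(1.7), 128), (np.float64(1.0), 139), (np.float64(1.05), 140), (np.float64(0.95), 141), (np.float64(1.1), 141)] at home L/R 153 212
switch-frame toe 2.0076426487751746 -99.4216285397884 115.67009136881236
```

```bash
python3 -m inch '[{"x":0,"y":5,"z":7,"twist":0,"hand":0},{"x":0,"y":4,"z":7,"twist":0,"hand":0},{"x":0,"y":3.5,"z":7,"twist":0,"hand":0},{"x":0,"y":0,"z":0,"twist":0,"hand":0}]' 119
python3 -m inch '[{"x":0,"y":1,"z":3,"twist":0,"hand":0},{"x":0,"y":1,"z":3,"twist":0,"hand":0},{"x":0,"y":0,"z":0,"twist":0,"hand":0}]'
python3 -m inch '[{"x":0,"y":1,"z":2,"twist":0,"hand":0},{"x":0,"y":0,"z":2,"twist":0,"hand":0},{"x":0,"y":0,"z":0,"twist":0,"hand":0}]'
python3 -m inch '[{"x":0,"y":1,"z":2,"twist":0,"hand":0},{"x":0,"y":0,"z":2,"twist":0,"hand":0},{"x":0,"y":0,"z":0,"twist":0,"hand":0}]'
```

```text
time_s: 15.72
tool_pos: [478.0, -53.7, 220.2]
eef_rot: [0.995, -0.1, -0.001, -0.0]
force: [0.9, 0.7, -1.3]
opening: 0.189
grasp_force: 116.1
time_s: 16.1
tool_pos: [477.8, -55.5, 214.9]
eef_rot: [0.995, -0.1, -0.0, 0.0]
force: [-0.2, -0.8, -2.0]
opening: 0.186
grasp_force: 116.1
time_s: 16.48
tool_pos: [477.7, -56.5, 211.7]
eef_rot: [0.995, -0.1, 0.0, 0.0]
force: [-1.1, 0.7, 1.9]
opening: 0.192
grasp_force: 116.5
time_s: 16.85
tool_pos: [477.6, -57.2, 209.3]
eef_rot: [0.995, -0.099, 0.001, -0.0]
force: [-5.9, 1.4, 9.1]
opening: 0.191
grasp_force: 117.7
```

```bash
python3 -m inch '[{"x":0,"y":0,"z":2,"twist":0,"hand":0},{"x":0,"y":0,"z":0,"twist":0,"hand":0}]'
python3 -m inch '[{"x":-0.5,"y":0,"z":2,"twist":0,"hand":0},{"x":0,"y":0,"z":0,"twist":0,"hand":0}]'
python3 -c "
from h import *
print(state()['wrist_torque'])"
```

```text
time_s: 17.1
tool_pos: [477.5, -57.3, 207.4]
eef_rot: [0.995, -0.099, 0.001, -0.0]
force: [-5.7, 1.9, 11.0]
opening: 0.194
grasp_force: 117.8
time_s: 17.35
tool_pos: [477.2, -57.3, 205.6]
eef_rot: [0.995, -0.1, 0.001, 0.0]
force: [-6.3, 1.4, 11.1]
opening: 0.189
grasp_force: 117.8
[ 0.07423399  0.4300541  -0.00166467]
```

```bash
python3 -m inch '[{"x":-0.5,"y":0,"z":2,"twist":0,"hand":0},{"x":0,"y":0,"z":0,"twist":0,"hand":0}]'
python3 -m inch '[{"x":0,"y":0,"z":2,"twist":0,"hand":0},{"x":0,"y":0,"z":0,"twist":0,"hand":0}]'
python3 -m inch '[{"x":0,"y":0,"z":2,"twist":0,"hand":0},{"x":0,"y":0,"z":0,"twist":0,"hand":0}]'
python3 -c "
from h import *
print(state()['wrist_torque']);blade()"
```

```text
time_s: 17.6
tool_pos: [476.9, -57.4, 203.8]
eef_rot: [0.995, -0.1, 0.002, 0.0]
force: [-6.1, 0.1, 9.8]
opening: 0.19
grasp_force: 117.9
time_s: 17.85
tool_pos: [476.9, -57.4, 201.7]
eef_rot: [0.995, -0.1, 0.002, 0.0]
force: [-5.3, -0.6, 11.1]
opening: 0.185
grasp_force: 117.9
time_s: 18.1
tool_pos: [476.9, -57.6, 199.8]
eef_rot: [0.995, -0.1, 0.002, 0.0]
force: [-7.0, -0.0, 9.8]
opening: 0.191
grasp_force: 117.9
[-0.19397614  0.38593659 -0.06320459]
side [(np.float64(3.15), 24), (np.float64(3.2), 26), (np.float64(3.1), 27), (np.float64(3.05), 32), (np.float64(3.25), 36), (np.float64(3.0), 42)] at home L/R 93 24
top [(np.float64(1.9), 134), (np.float64(1.85), 139), (np.float64(1.0), 139), (np.float64(1.95), 139), (np.float64(1.05), 140), (np.float64(0.95), 141)] at home L/R 154 226
```

```bash
python3 -m inch '[{"x":0,"y":0,"z":1.5,"twist":0,"hand":0},{"x":0,"y":0,"z":0,"twist":0,"hand":0}]'
python3 -m inch '[{"x":0,"y":0,"z":1.5,"twist":0,"hand":0},{"x":0,"y":0,"z":0,"twist":0,"hand":0}]'
python3 -m inch '[{"x":0,"y":0,"z":1.5,"twist":0,"hand":0},{"x":0,"y":0,"z":0,"twist":0,"hand":0}]'
```

```text
time_s: 18.45
tool_pos: [476.8, -57.6, 198.4]
eef_rot: [0.995, -0.1, 0.002, 0.001]
force: [-5.1, 0.7, 11.4]
opening: 0.193
grasp_force: 117.9
time_s: 18.7
tool_pos: [476.8, -57.7, 196.9]
eef_rot: [0.995, -0.1, 0.002, 0.001]
force: [-5.7, -0.5, 11.0]
opening: 0.194
grasp_force: 118.0
time_s: 18.95
tool_pos: [476.7, -57.7, 196.3]
eef_rot: [0.995, -0.1, 0.002, 0.001]
force: [-8.2, 1.0, 14.5]
opening: 0.192
grasp_force: 118.6
```

```bash
python3 -m inch '[{"x":0,"y":0,"z":1,"twist":0,"hand":0},{"x":0,"y":0,"z":0,"twist":0,"hand":0}]'
python3 -m inch '[{"x":0,"y":0,"z":1,"twist":0,"hand":0},{"x":0,"y":0,"z":0,"twist":0,"hand":0}]'
```

```text
time_s: 19.2
tool_pos: [476.6, -57.6, 196.0]
eef_rot: [0.995, -0.1, 0.002, 0.001]
force: [-9.7, 0.6, 17.7]
opening: 0.193
grasp_force: 119.1
time_s: 19.45
tool_pos: [476.5, -57.6, 195.7]
eef_rot: [0.995, -0.1, 0.002, 0.001]
force: [-12.8, 1.3, 21.9]
opening: 0.193
grasp_force: 119.6
```

It's home on the stop: after a steady drag, the force rises at about 4 N per mm, to ~23 N. Releasing upward.

```bash
python3 -m inch '[{"x":0,"y":0,"z":-3,"twist":0,"hand":0},{"x":0,"y":0,"z":-5,"twist":0,"hand":0},{"x":0,"y":0,"z":-12,"twist":0,"hand":0},{"x":0,"y":0,"z":-20,"twist":0,"hand":0},{"x":0,"y":0,"z":-20,"twist":0,"hand":0},{"x":0,"y":0,"z":-20,"twist":0,"hand":0},{"x":0,"y":0,"z":-15,"twist":0,"hand":0},{"x":0,"y":0,"z":-5,"twist":0,"hand":0},{"x":0,"y":0,"z":0,"twist":0,"hand":0}]'
python3 -c "
from h import *
blade();go(490.2,-266.5,291,.0835)"
```

```text
time_s: 20.58
tool_pos: [476.6, -57.2, 290.7]
eef_rot: [0.995, -0.1, 0.0, 0.0]
force: [0.7, 0.4, -0.5]
opening: 0.19
grasp_force: 116.0
side [(np.float64(3.15), 19), (np.float64(3.1), 21), (np.float64(3.2), 21), (np.float64(3.05), 29), (np.float64(3.25), 31), (np.float64(3.0), 43)] at home L/R 97 19
top [(np.float64(1.9), 132), (np.float64(1.85), 135), (np.float64(1.0), 139), (np.float64(1.05), 140), (np.float64(0.95), 140), (np.float64(1.8), 141)] at home L/R 154 181
t 20.68 pos [476.4 -57.2 289.8] yaw -0.1995 twist first -16.21 then x,y,z [ -3.7 209.7  -1.2] F [-0.4  0.1 -1.2]
```

```bash
python3 -m inch '[{"x":0,"y":0,"z":0,"twist":-4,"hand":0},{"x":0,"y":0,"z":0,"twist":-8.2,"hand":0},{"x":0,"y":0,"z":0,"twist":-4,"hand":0},{"x":-0.5,"y":15,"z":0,"twist":0,"hand":0},{"x":-0.5,"y":30,"z":0,"twist":0,"hand":0},{"x":-0.5,"y":30,"z":0,"twist":0,"hand":0},{"x":-0.5,"y":30,"z":0,"twist":0,"hand":0},{"x":-0.5,"y":30,"z":0,"twist":0,"hand":0},{"x":-0.5,"y":30,"z":0,"twist":0,"hand":0},{"x":-0.5,"y":30,"z":0,"twist":0,"hand":0},{"x":0,"y":15,"z":0,"twist":0,"hand":0},{"x":0,"y":0,"z":0,"twist":0,"hand":0},{"x":0,"y":0,"z":0,"twist":0,"hand":0}]'
python3 - <<'E'
from h import *
s=state();go(490.2,-266.5,152.4,.0835)
a=capture("side");cv2.imwrite("pics/c7.png",np.hstack([cv2.resize(a[60:210,215:365,::-1],(500,500),interpolation=cv2.INTER_CUBIC),cv2.resize(a[150:250,205:265,::-1],(300,500),interpolation=cv2.INTER_CUBIC)]))
p=s["tool_pos"]
for L in((79,0,15),(75,0,-113),(124,0,-109),(-95,0,22)):print(L,((proj("side",pose([p[0],p[1],p[2]-17.4,.0835],L))[0]-[215,60])/.3).round())
E
```

```text
time_s: 22.3
tool_pos: [490.6, -266.2, 290.7]
eef_rot: [0.999, 0.042, -0.0, -0.0]
force: [-0.3, -0.0, -1.3]
opening: 0.193
grasp_force: 116.3
t 22.3 pos [ 490.6 -266.2  290.7] yaw 0.0835 twist first -0.0 then x,y,z [ -0.4   0.3 138.3] F [-0.3 -0.  -1.3]
(79, 0, 15) [218.  47.]
(75, 0, -113) [213. 169.]
(124, 0, -109) [164. 153.]
(-95, 0, 22) [416.  87.]
```

View pics/c7.png

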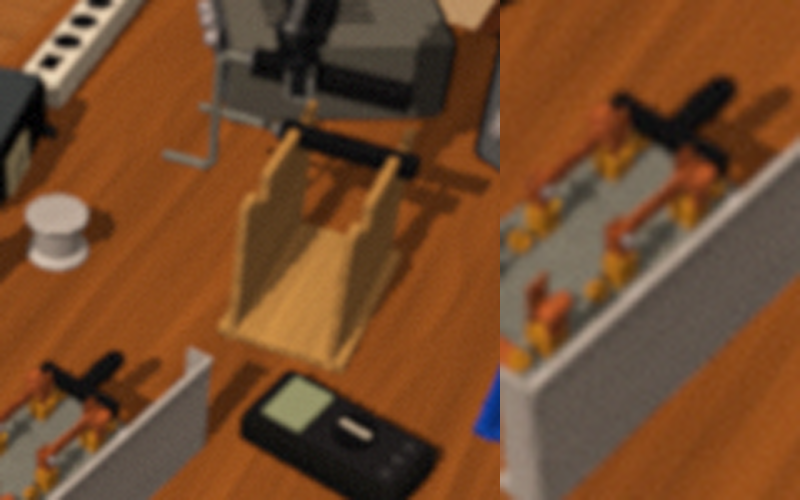

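The switch lies home in the right jaws, and the hook is still level (corner (210,165), tip (164,155)). Lowering it into its notches.

```bash
python3 -m inch '[{"x":-0.5,"y":0.3,"z":10,"twist":0,"hand":0},{"x":0,"y":0,"z":20,"twist":0,"hand":0},{"x":0,"y":0,"z":20,"twist":0,"hand":0},{"x":0,"y":0,"z":20,"twist":0,"hand":0},{"x":0,"y":0,"z":20,"twist":0,"hand":0},{"x":0,"y":0,"z":15,"twist":0,"hand":0},{"x":0,"y":0,"z":5,"twist":0,"hand":0},{"x":0,"y":0,"z":0,"twist":0,"hand":0}]'
python3 -m inch '[{"x":0,"y":0,"z":8,"twist":0,"hand":0},{"x":0,"y":0,"z":8,"twist":0,"hand":0},{"x":0,"y":0,"z":6,"twist":0,"hand":0},{"x":0,"y":0,"z":3,"twist":0,"hand":0},{"x":0,"y":0,"z":2,"twist":0,"hand":0},{"x":0,"y":0,"z":0,"twist":0,"hand":0}]'
```

```text
time_s: 23.35
tool_pos: [490.1, -267.2, 180.7]
eef_rot: [0.999, 0.042, 0.0, -0.0]
force: [-0.2, 0.5, -1.6]
opening: 0.192
grasp_force: 116.3
time_s: 24.1
tool_pos: [490.0, -267.1, 153.6]
eef_rot: [0.999, 0.042, -0.0, -0.0]
force: [0.0, 0.9, -1.7]
opening: 0.19
grasp_force: 116.3
```

```bash
python3 -m inch '[{"x":0,"y":0,"z":1.2,"twist":0,"hand":0},{"x":0,"y":0,"z":0,"twist":0,"hand":0},{"x":0,"y":0,"z":0,"twist":0,"hand":0}]' 30
python3 -m inch '[{"x":0,"y":0,"z":0,"twist":0,"hand":20},{"x":0,"y":0,"z":0,"twist":0,"hand":24},{"x":0,"y":0,"z":0,"twist":0,"hand":35},{"x":0,"y":0,"z":0,"twist":0,"hand":50},{"x":0,"y":0,"z":0,"twist":0,"hand":70},{"x":0,"y":0,"z":0,"twist":0,"hand":75},{"x":0,"y":0,"z":0,"twist":0,"hand":75},{"x":0,"y":0,"z":0,"twist":0,"hand":75}]'
```

```text
time_s: 24.48
tool_pos: [490.2, -267.1, 152.7]
eef_rot: [0.999, 0.042, 0.0, 0.0]
force: [0.9, 0.9, -1.0]
opening: 0.188
grasp_force: 116.7
time_s: 25.48
tool_pos: [490.1, -267.1, 152.5]
eef_rot: [0.999, 0.042, 0.0, 0.0]
force: [-1.2, 1.0, 0.3]
opening: 0.876
grasp_force: 0.0
```

```bash
python3 -m inch '[{"x":0,"y":0,"z":-5,"twist":0,"hand":75},{"x":0,"y":0,"z":-15,"twist":0,"hand":75},{"x":0,"y":0,"z":-20,"twist":0,"hand":75},{"x":0,"y":0,"z":-20,"twist":0,"hand":75},{"x":0,"y":0,"z":-20,"twist":0,"hand":75},{"x":0,"y":0,"z":-20,"twist":0,"hand":75},{"x":-15,"y":13,"z":0,"twist":0,"hand":75},{"x":-31,"y":27,"z":0,"twist":0,"hand":75},{"x":-31,"y":27,"z":0,"twist":0,"hand":75},{"x":-31,"y":27,"z":0,"twist":0,"hand":75},{"x":-31,"y":27,"z":0,"twist":0,"hand":75},{"x":-31,"y":27,"z":0,"twist":0,"hand":75},{"x":-31,"y":27,"z":0,"twist":0,"hand":75},{"x":-31,"y":27,"z":0,"twist":0,"hand":75},{"x":-31,"y":27,"z":0,"twist":0,"hand":75},{"x":-31,"y":27,"z":0,"twist":0,"hand":75},{"x":-15,"y":13,"z":0,"twist":0,"hand":75},{"x":0,"y":0,"z":0,"twist":0,"hand":75},{"x":0,"y":0,"z":0,"twist":0,"hand":75}]'
python3 - <<'E'
from h import *
blade()
for n in("side","top"):
    o=cv2.resize(cv2.imread(f"pics/{n}0.png"),(512,384),interpolation=cv2.INTER_AREA);c=cv2.GaussianBlur(capture(n)[:,:,::-1],(3,3),0)
    d=cv2.absdiff(cv2.GaussianBlur(o,(3,3),0),c).max(2);m=(d>35).astype(np.uint8)
    k,_,st,_=cv2.connectedComponentsWithStats(m);print(n,[tuple(s) for s in st[1:].tolist() if s[4]>12])
    y,x=(slice(105,150),slice(255,335)) if n=="side" else (slice(170,235),slice(335,362))
    print("hook region maxdiff",d[y,x].max(),[round(v,2) for v in cv2.phaseCorrelate(np.float32(cv2.cvtColor(o,6)[y,x]),np.float32(cv2.cvtColor(c,6)[y,x]))[0]])
E
```

```text
time_s: 27.85
tool_pos: [205.1, -560.2, 252.4]
eef_rot: [0.999, 0.042, 0.0, -0.0]
force: [-0.6, 0.3, 0.5]
opening: 0.877
grasp_force: 0.0
side [(np.float64(3.15), 17), (np.float64(3.1), 20), (np.float64(3.2), 20), (np.float64(3.05), 27), (np.float64(3.25), 28), (np.float64(3.0), 40)] at home L/R 90 17
top [(np.float64(3.15), 45), (np.float64(3.2), 45), (np.float64(3.1), 45), (np.float64(3.25), 45), (np.float64(3.05), 46), (np.float64(3.0), 48)] at home L/R 153 45
side [(430, 12, 7, 7, 22), (473, 41, 35, 8, 39), (479, 44, 30, 5, 37), (415, 50, 41, 7, 93), (408, 121, 14, 1, 14), (409, 124, 36, 8, 72), (404, 128, 38, 10, 87), (227, 165, 36, 20, 365), (217, 179, 10, 7, 19), (231, 188, 11, 8, 34), (185, 196, 31, 24, 411), (215, 199, 13, 11, 66)]
hook region maxdiff 34 [0.18, 0.28]
top [(224, 156, 34, 26, 367), (279, 168, 37, 28, 376), (346, 191, 3, 9, 18), (353, 203, 4, 23, 67), (347, 204, 4, 24, 70), (466, 271, 46, 40, 304), (450, 277, 26, 14, 88), (435, 286, 15, 46, 202), (456, 288, 11, 5, 30), (287, 293, 3, 12, 15), (411, 292, 4, 6, 19), (487, 292, 6, 16, 22), (443, 296, 12, 4, 32), (447, 301, 11, 5, 35), (290, 306, 3, 11, 16), (494, 313, 7, 14, 48), (314, 319, 15, 46, 214), (464, 319, 26, 14, 98), (469, 322, 27, 14, 106), (436, 329, 28, 15, 91), (413, 339, 10, 4, 16), (248, 341, 10, 35, 106)]
hook region maxdiff 88 [1.39, 0.1]
```

Apart from the arm, only the switch has changed. The hook is back in its notches, bend down, within a few mm of where it was.

```bash
python3 -c "
from workcell import *
print(sign_off())"
```

```text
the job is handed in; nothing more can be done
None
```

The switch is pressed home in the right-hand clips (about 23 N at the stop), the hook is back in its cradle notches bend down, and the job was handed in at about 28 s with nothing else moved.

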